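# Turn the filter wheel to the cross and start the reading

### The arm

A 7-joint arm with a two-finger parallel gripper is mounted at the origin on a cart in front of the work surface, level with it; the furniture and walls round the work are solid. World frame = base frame: x ahead of the robot, y to its left, z up, the work surface at z = 0. Lengths are in m, angles in degrees, forces in N, time in s.
With the tool pointing down it reaches from about 0.4 to 0.9 m from the base axis. Payload 5.6 kg.
Tool frame: the origin (TCP) lies on the centre line of the jaws, within the pads' length; the fingertips stand 25 mm ahead of it and the grasp point (between the pads) lies 6 mm ahead of it; z points along the fingers, y is the line along which they close (so a half turn about z gives the same grasp; the last joint's range is limited). The gripper opens to 92 mm and grips with 3 to 60 N. Pads are 20 mm wide; open, the fingers measure 128 mm over their backs; the gripper's body (75 mm by 189 mm) begins 69 mm behind the grasp point.
Start: joints at [70.646, 26.786, -0.665, 91.828, 0.344, 61.387, -3.226], TCP at [0.189, -0.622, 0.24] pointing down, gripper open.
Joint ranges: [-144.91, 144.91], [-17.63, 115.5], [-89.93, 88.59], [15.96, 139.68], [-74.01, 254.01], [8.47, 105.57], [-167.45, 167.45]. Speed limits (degrees/s): [147.25, 147.25, 180, 180, 180, 180, 180].

### API

Orientations are given as a 3x3 rotation matrix whose columns are the frame's x, y, z axes.
In Python, from workcell import state, camera, camera_params, job_done gives the robot as it stands.
- The arm moves only by the shell command python3 -m crank 'ROWS' [OPENING] [FORCE]. ROWS is JSON, a list of rows, each an object with "xyz": the shift along the tool's x, y, z in cm, a list of three; "yaw": the turn about the tool's z in degrees. A call has 1 to 12 rows; each row shifts and turns the commanded pose from where the row before left it, along the tool's axes as they then stand; what a row does not reach is not made up. A row lasts 1/10 s, in which the tool goes at most 50 mm and 8.59 degrees, less where a joint would pass 70% of its speed; a pose out of reach is approached as far as the arm can. A call with a gripper value outside its range is refused whole. OPENING is the closure, from 0 (fully open) to 1 (shut), set as the call begins (- or left out, the last holds). The fingers move at their own pace and stop on an object; FORCE is the grip in N (left out, the last holds). Time passes only in rows, so rows that do not move let the fingers close. It gives the time, the measured TCP pose, the force, the opening and the grip force at its end, in the units of the state.
- state(): the state, without advancing time (a new reading comes with each control period).
- camera(name): name is "scene" or "side" or "wrist"; returns the picture (400x640x3 uint8, red, green, blue); there is no depth.
- camera_params(name): a dict with "fx", "fy", "cx", "cy" (pixels), "eye" and "attitude" of the camera in the world. Camera axes: x right, y up, looking along -z (the intrinsics and any distortion apply to the point x, -y, -z); pixel columns grow to the right and rows downward; lengths in m; the calibration is good to about 2 mm. A picture is of the moment at which its call begins: read the wrist's pose just before it. camera_params takes no time and is no camera call; for the wrist camera it gives the pose at the moment of the call.
- job_done(): hands the job in; it is judged then, once.
The state is a dict: "time": time; "q": joint angles; "dq": joint speeds; "tau": joint torques, N m; "ee_pos": TCP position; "eef_rot": TCP orientation; "wrist_force": force on the tool from outside, world axes, zero at the start; "ft_torque": the same for the moment, N m; "gripper_width": finger opening in m; "gripper_force": force on a finger pad.
Only numpy, scipy, OpenCV 4.12 (cv2) and the standard library are available. Lean on these libraries where they do the work, as an engineer would, in place of code of your own. Each camera call takes 0.05 s, during which the arm holds its last target. There are 200 camera calls.

### The job

On the grey filter unit, push the upright black tab of the filter wheel sideways with a fingertip until its pointer points squarely at the round plate that bears a cross; only then press the round start key on the same unit all the way down with a fingertip and let it come back up. Only push and press: never pinch the tab, and leave the crucible, the weighing bottle and the petri dish round the unit standing where they are.

Things in the scene. Friction and masses are not known exactly. Their poses are not given: they have to be found in the camera images.
- turret: the filter unit: a grey box 236 x 236 mm, top 45 mm above the worktop, fixed. Origin on the vertical wheel axis, mid-box, at worktop height; x to its rear, y to its left, z up. Raised console (58 mm in x, 128 in y) centred at x +84, y +47 mm, 74 mm high. On top a horizontal aluminium wheel, 120 mm across, face at 57 mm, with a 36 mm hub up to 65 mm (heights above the worktop)
- selector (a joint): turn of the wheel, rad, anticlockwise from above; the tab lies at (-cos q, -sin q) in the turret frame, so q grows as the tab goes to the unit's right. Four stations, marked by short ticks: -0.942, -0.314, 0.314, 0.942; stops at -1.2 and 1.2. Starts between -0.5 and -0.05, about the station that has no plate. Stiff: friction of about 2 N at the tab holds it wherever it is left; no springs, no detents
- tab (a point): centre of the upright black tab on the wheel, 54 mm from the axis, 73 mm above the worktop. The tab is 24 mm long radially (42 to 66 mm from the axis), 12 mm thick across, from the wheel's face (57 mm) up to 91 mm above the worktop. At its foot a low pointer points outward, to 76 mm from the axis. Site x axis: from the tab to the wheel's axis
- tab_left: the tab's flank on the side of smaller joint values (its left when seen from the robot at joint 0): 20 x 31 mm, origin at the centre of the flank pad, 54 mm from the axis, 72 mm above the worktop
- tab_right: the tab's opposite flank, on the side of larger joint values; same size and height
- pointer_aim (a point): the point 95 mm from the wheel's axis, straight out from the pointer, that lies over the centre of a plate when the wheel points squarely at it
- plate_cross: round white plate, 32 mm across, 4 mm thick, with a raised cross (two bars 24 x 6 mm), fixed on the unit's top beside a station, its centre 95 mm from the wheel's axis; origin at the centre of its underside, 45 mm above the worktop. Which of the three plates is at -0.942, 0.314 and 0.942 rad varies
- plate_ring: a plate like it, bearing a ring (23 mm outside, 13 mm inside)
- plate_bar: a plate like it, bearing a single bar (24 x 6 mm)
- start_key_top (a point): centre of the top of the round grey start key, 30 mm in diameter, in a black housing on the unit's top at x = +82, y = -68 mm of the turret frame
- start_key (a joint): travel of the start key in m, 0 up, 0.006 fully down; sprung, about 5 N when fully down; counts as pressed beyond 0.0045
- crucible: loose porcelain crucible with lid, 41 mm wide, 39 mm high, standing in front of the unit; origin at the centre of its underside
- weigh_bottle: loose glass weighing bottle, 37 mm wide, 47 mm high, standing left of the unit; origin at the centre of its underside
- petri_dish: loose glass petri dish, 95 mm wide, 16 mm high, lying right of the unit; origin at the centre of its underside

How it is judged:
By the outcome, as a careful person would: the job done as asked, in the order asked, and still so for the second after the job is handed in, with the robot touching nothing.
It also fails if it takes over 45 s, if anything falls off the work surface, if the arm or the gripper's body presses on something with over 40 N, if the wrist force passes 120 N, or if a joint passes its speed limit or range.

## Working session

There is one attempt and no reset: what is moved stays moved. The work goes in short steps, Python scripts to look and compute and a shell command to move; the robot and the scene stay as the last step left them, time stands still between calls to the robot, and variables do not carry over. Pictures are saved under pics/ and viewed, at most 10 in all, crops included, and the job is handed in when it is done.

```bash
mkdir -p pics; ls; python3 - <<'E'
from workcell import *
import cv2,numpy as np
s=state();print(s['time'],s['ee_pos'],s['eef_rot'],s['gripper_width'])
for n in('scene','side'):
    print(n,camera_params(n)); cv2.imwrite(f'pics/{n}0.png',camera(n)[...,::-1])
E
```

```text
pics
0.0 [ 0.18863694 -0.62145375  0.23861806] [[ 9.56880481e-01  2.90481193e-01 -6.50058224e-04]
 [ 2.90481892e-01 -9.56878972e-01  1.70415713e-03]
 [-1.27001449e-04 -1.81950484e-03 -9.99998337e-01]] 0.09181378577422922
scene {'fx': 413.08641342883334, 'fy': 413.08641342883334, 'cx': 317.07346783658306, 'cy': 200.3250973594524, 'eye': array([-0.02038585,  0.49796515,  0.68322526]), 'attitude': array([[-0.64518016,  0.49426802, -0.58261624],
       [-0.7640232 , -0.42070282,  0.48916018],
       [-0.00333205,  0.76072877,  0.64906135]])}
side {'fx': 362.76018550245533, 'fy': 362.76018550245533, 'cx': 318.2614043329334, 'cy': 198.73013043980774, 'eye': array([0.37054065, 0.69757449, 0.68058998]), 'attitude': array([[-0.9689555 ,  0.18034657, -0.16911638],
       [-0.24658651, -0.65543573,  0.71386209],
       [ 0.01789766,  0.73340242,  0.67955909]])}
```

View pics/scene0.png

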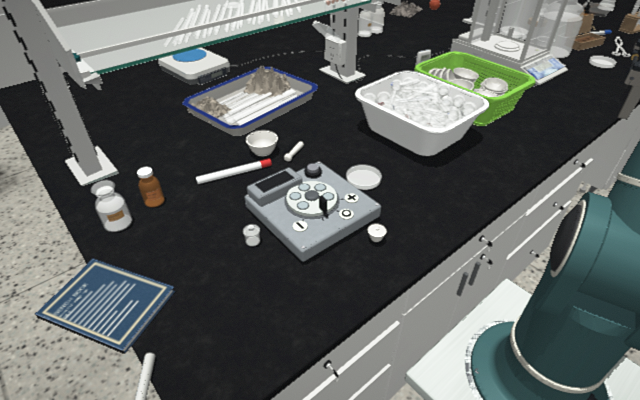

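View pics/side0.png

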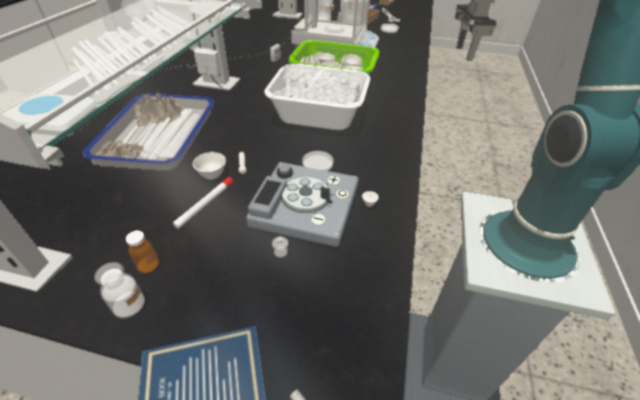

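The scene picture shows the unit near (313,205). Bar plate is at (300,226), ring at (346,213) and cross at (351,198), the rightmost station. The tab is at (322,203), the key at (313,170), the crucible at (377,232), the bottle at (252,235) and the dish at (363,177). The side picture agrees: cross (334,180), ring (342,194), bar (318,219).

```bash
cat > h.py <<'E'
import numpy as np,cv2
from workcell import *
def ray(p,uv):
    d=np.array([(uv[0]-p['cx'])/p['fx'],-(uv[1]-p['cy'])/p['fy'],-1.]); return p['eye'],p['attitude']@d
def onz(p,uv,z):
    e,d=ray(p,uv); return e+d*(z-e[2])/d[2]
def tri(obs):
    A=np.zeros((3,3));b=np.zeros(3)
    for p,uv in obs:
        e,d=ray(p,uv);d=d/np.linalg.norm(d);P=np.eye(3)-np.outer(d,d);A+=P;b+=P@e
    return np.linalg.solve(A,b)
def proj(p,X):
    c=p['attitude'].T@(np.asarray(X)-p['eye']);return np.array([p['cx']-p['fx']*c[0]/c[2],p['cy']+p['fy']*c[1]/c[2]])
E
python3 - <<'E'
from h import *
S=camera_params('scene');D=camera_params('side')
obs={'cross':((351,198),(334,180)),'ring':((346,213),(342,194)),'bar':((300,226),(318,219)),'key':((313,166),(285,168)),'cruc':((377,229),(371,196)),'bottle':((252,228),(280,241)),'dish':((363,177),(318,160)),'hub':((311,195),(306,191))}
zz=dict(cross=.05,ring=.05,bar=.05,key=.065,cruc=.035,bottle=.047,dish=.01,hub=.065)
for k,(a,b) in obs.items(): print(k,tri([(S,a),(D,b)]).round(3),onz(S,a,zz[k]).round(3),onz(D,b,zz[k]).round(3))
E
```

```text
cross [ 0.505 -0.049  0.048] [ 0.502 -0.046  0.05 ] [ 0.505 -0.049  0.05 ]
ring [ 0.473 -0.002  0.047] [ 0.471 -0.001  0.05 ] [0.472 0.001 0.05 ]
bar [0.511 0.101 0.045] [0.506 0.106 0.05 ] [0.51  0.105 0.05 ]
key [ 0.642 -0.045  0.066] [ 0.645 -0.047  0.065] [ 0.642 -0.045  0.065]
cruc [ 0.399 -0.029  0.035] [ 0.399 -0.029  0.035] [ 0.399 -0.028  0.035]
bottle [0.581 0.184 0.037] [0.572 0.188 0.047] [0.577 0.192 0.047]
dish [ 0.579 -0.167  0.013] [ 0.578 -0.166  0.01 ] [ 0.581 -0.176  0.01 ]
hub [0.562 0.027 0.061] [0.558 0.03  0.065] [0.561 0.031 0.065]
```

```bash
R='{"xyz":[2.65,-2.97,-0.9]}'; python3 -m crank '[{"xyz":[2.65,-2.97,-0.9]},{"xyz":[2.65,-2.97,-0.9]},{"xyz":[2.65,-2.97,-0.9]},{"xyz":[2.65,-2.97,-0.9]},{"xyz":[2.65,-2.97,-0.9]},{"xyz":[2.65,-2.97,-0.9]},{"xyz":[2.65,-2.97,-0.9]},{"xyz":[2.65,-2.97,-0.9]},{"xyz":[2.65,-2.97,-0.9]}]' 1 20
python3 -m crank '[{"xyz":[2.65,-2.97,0]},{"xyz":[2.65,-2.97,0]},{"xyz":[2.65,-2.97,0]},{"xyz":[2.65,-2.97,0]},{"xyz":[2.65,-2.97,0]},{"xyz":[2.65,-2.97,0]},{"xyz":[2.65,-2.97,0]},{"xyz":[2.65,-2.97,0]},{"xyz":[2.65,-2.97,0]},{"xyz":[0,0,0]},{"xyz":[0,0,0]}]'
python3 - <<'E'
from h import *
p=camera_params('wrist');print(p);cv2.imwrite('pics/w1.png',camera('wrist')[...,::-1])
for k,X in dict(hub=(.561,.03,.065),cross=(.504,-.048,.05),key=(.643,-.045,.066)).items(): print(k,proj(p,X))
E
```

```text
{'fx': 344.0419307420817, 'fy': 344.0419307420817, 'cx': 319.329629436294, 'cy': 195.2612493422386, 'eye': array([ 0.25164283, -0.60282662,  0.38447363]), 'attitude': array([[ 0.29038286,  0.92934562,  0.22802304],
       [-0.95690725,  0.2826425 ,  0.06664631],
       [-0.00251155, -0.23754985,  0.9713721 ]])}
hub [-577.14964839 -748.80366479]
cross [-362.84260443 -507.82040526]
key [-469.29833485 -927.51474894]invalid input at $[0]: expected keys xyz, yaw
invalid input at $[0]: expected keys xyz, yaw
```

View pics/w1.png

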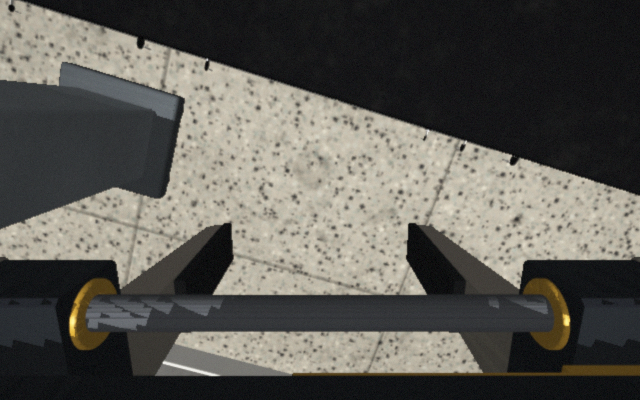

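The wrist picture only shows the floor and the open fingers, because the move was refused for missing yaw. I'll repeat it with yaw.

```bash
python3 -m crank '[{"xyz":[2.65,-2.97,-0.9],"yaw":0},{"xyz":[2.65,-2.97,-0.9],"yaw":0},{"xyz":[2.65,-2.97,-0.9],"yaw":0},{"xyz":[2.65,-2.97,-0.9],"yaw":0},{"xyz":[2.65,-2.97,-0.9],"yaw":0},{"xyz":[2.65,-2.97,-0.9],"yaw":0},{"xyz":[2.65,-2.97,-0.9],"yaw":0},{"xyz":[2.65,-2.97,-0.9],"yaw":0},{"xyz":[2.65,-2.97,-0.9],"yaw":0}]' 1 20
python3 -m crank '[{"xyz":[2.65,-2.97,0],"yaw":0},{"xyz":[2.65,-2.97,0],"yaw":0},{"xyz":[2.65,-2.97,0],"yaw":0},{"xyz":[2.65,-2.97,0],"yaw":0},{"xyz":[2.65,-2.97,0],"yaw":0},{"xyz":[2.65,-2.97,0],"yaw":0},{"xyz":[2.65,-2.97,0],"yaw":0},{"xyz":[2.65,-2.97,0],"yaw":0},{"xyz":[2.65,-2.97,0],"yaw":0},{"xyz":[0,0,0],"yaw":0},{"xyz":[0,0,0],"yaw":0}]'
python3 - <<'E'
from h import *
p=camera_params('wrist');print(p);cv2.imwrite('pics/w2.png',camera('wrist')[...,::-1])
for k,X in dict(hub=(.561,.03,.065),cross=(.504,-.048,.05),key=(.643,-.045,.066)).items(): print(k,proj(p,X))
E
```

```text
time: 1.05
ee_pos: [0.3397, -0.2953, 0.3209]
eef_rot: [[0.957, 0.29, -0.0], [0.29, -0.957, -0.0], [-0.0, 0.0, -1.0]]
wrist_force: [0.3, 0.2, -0.4]
gripper_width: 0.0218
gripper_force: 0.0
time: 2.15
ee_pos: [0.4897, 0.0286, 0.3201]
eef_rot: [[0.956, 0.292, -0.001], [0.292, -0.956, 0.0], [-0.001, -0.0, -1.0]]
wrist_force: [0.4, -0.6, 0.8]
gripper_width: 0.0003
gripper_force: 0.0
{'fx': 344.0419307420817, 'fy': 344.0419307420817, 'cx': 319.329629436294, 'cy': 195.2612493422386, 'eye': array([0.55277454, 0.04764915, 0.46579549]), 'attitude': array([[ 0.29225493,  0.92866197,  0.22841629],
       [-0.95633962,  0.28411123,  0.06852255],
       [-0.00126134, -0.23846961,  0.97114914]])}
hub [336.85040451 108.31115131]
cross [382.78676012 173.48019067]
key [425.55668821  54.69611328]
```

View pics/w2.png

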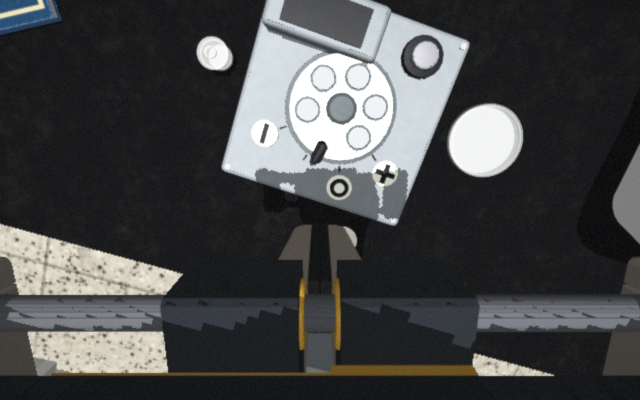

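The wrist view shows hub (342,108), cross plate (385,173), ring (339,187), bar (264,132), key top (427,54), tab (318,153). The crucible is hidden just by the fingers at about (345,238), and the fingers are closed.

```bash
cat > meas.py <<'E'
from h import *
def blob(img,uv,r,kind='bright'):
    g=cv2.cvtColor(img,cv2.COLOR_BGR2GRAY);u,v=map(int,uv);m=np.zeros_like(g);cv2.circle(m,(u,v),r,255,-1)
    t=((g>215) if kind=='bright' else (g<60)).astype(np.uint8)*255&m
    c=cv2.findContours(t,cv2.RETR_EXTERNAL,cv2.CHAIN_APPROX_NONE)[0];c=max(c,key=cv2.contourArea)
    return c
def fit(P,Q): # turret->world 2D rigid
    a,b=P.mean(0),Q.mean(0);H=(P-a).T@(Q-b);t=np.arctan2(H[0,1]-H[1,0],H[0,0]+H[1,1])
    R=np.array([[np.cos(t),-np.sin(t)],[np.sin(t),np.cos(t)]]);return R,b-R@a,t
E
python3 - <<'E'
from meas import *
import json
img=cv2.imread('pics/w2.png');p=camera_params('wrist')
L={'wheel':((341,107),60,.057,(0,0)),'cross':((385,173),15,.049,-.095*np.array([np.cos(.942),np.sin(.942)])),'ring':((339,187),15,.049,-.095*np.array([np.cos(.314),np.sin(.314)])),'bar':((264,132),16,.049,-.095*np.array([np.cos(.942),-np.sin(.942)])),}
P=[];Q=[]
for k,(uv,r,z,l) in L.items():
    c=blob(img,uv,r);h=cv2.convexHull(c);e=cv2.fitEllipse(h);X=onz(p,e[0],z);print(k,np.round(e[0],1),np.round(e[1],1),X.round(4));P.append(l);Q.append(X[:2])
P=np.array(P);Q=np.array(Q)
P=np.vstack([P,[.082,-.068]]);Q=np.vstack([Q,onz(p,(427,54),.066)[:2]])
R,o,t=fit(P,Q);print('o',o,'yaw',np.degrees(t),'res mm',((P@R.T+o-Q)*1e3).round(1))
for k in(.082,): print('key',R@[.082,-.068]+o)
c=blob(img,(318,153),20,'dark');print(cv2.minAreaRect(c),cv2.boundingRect(c))
for uv,z in(((322,145),.091),((313,160),.06)):
    l=R.T@(onz(p,uv,z)[:2]-o);print(l,np.hypot(*l),'q',np.arctan2(-l[1],-l[0]))
np.savez('pose.npz',R=R,o=o)
cv2.imwrite('pics/w2c.png',cv2.resize(img[0:260,200:500],None,fx=2.6,fy=2.3,interpolation=cv2.INTER_CUBIC)[:598])
E
```

```text
wheel [340.8 106.3] [103.5 106.9] [0.5645 0.0246 0.057 ]
cross [384.1 167.1] [17.1 26.8] [ 0.5114 -0.0485  0.049 ]Traceback (most recent call last):
  File "<stdin>", line 7, in <module>
  File "meas.py", line 5, in blob
    c=cv2.findContours(t,cv2.RETR_EXTERNAL,cv2.CHAIN_APPROX_NONE)[0];c=max(c,key=cv2.contourArea)
                                                                       ~~~^^^^^^^^^^^^^^^^^^^^^^^
ValueError: max() iterable argument is empty
```

```bash
cat > m2.py <<'E'
from meas import *
img=cv2.imread('pics/w2.png');p=camera_params('wrist')
s=lambda q:-.095*np.array([np.cos(q),np.sin(q)])
P=[(0,0)];Q=[onz(p,cv2.fitEllipse(cv2.convexHull(blob(img,(341,107),60)))[0],.057)[:2]]
for k,uv,r,q in(('cross',(385,173),12,.942),('ring',(339,187),12,.314),('bar',(264,132),12,-.942)):
    c=blob(img,uv,r,'dark');x,y,w,h=cv2.boundingRect(c);e=cv2.minAreaRect(c);print(k,e);P.append(s(q));Q.append(onz(p,e[0],.051)[:2])
P.append((.082,-.068));Q.append(onz(p,(427,54),.066)[:2])
P=np.array(P);Q=np.array(Q)
R,o,t=fit(P,Q);print('o',o,'yaw',np.degrees(t),'res mm',((P@R.T+o-Q)*1e3).round(1).tolist())
print('key',R@[.082,-.068]+o)
c=blob(img,(318,153),20,'dark');print(cv2.minAreaRect(c),cv2.boundingRect(c))
np.savez('pose.npz',R=R,o=o)
cv2.imwrite('pics/w2c.png',cv2.resize(img[30:260,200:500],None,fx=2.6,fy=2.6,interpolation=cv2.INTER_CUBIC)[:598])
E
python3 m2.py
```

```text
cross ((385.4000244140625, 174.70001220703125), (12.332883834838867, 14.230249404907227), 71.56505584716797)
ring ((339.0, 187.0), (16.0, 16.0), 90.0)Traceback (most recent call last):
  File "m2.py", line 6, in <module>
    c=blob(img,uv,r,'dark');x,y,w,h=cv2.boundingRect(c);e=cv2.minAreaRect(c);print(k,e);P.append(s(q));Q.append(onz(p,e[0],.051)[:2])
  File "meas.py", line 5, in blob
    c=cv2.findContours(t,cv2.RETR_EXTERNAL,cv2.CHAIN_APPROX_NONE)[0];c=max(c,key=cv2.contourArea)
                                                                       ~~~^^^^^^^^^^^^^^^^^^^^^^^
ValueError: max() iterable argument is empty
```

```bash
sed -i 's/(g<60)/(g<100)/' meas.py; python3 m2.py
```

```text
cross ((384.89996337890625, 173.8000030517578), (13.863621711730957, 15.2052640914917), 63.43495178222656)
ring ((338.5000305175781, 187.50001525878906), (16.970561981201172, 16.970561981201172), 45.0)
bar ((263.88238525390625, 132.97059631347656), (2.6678919792175293, 16.97749137878418), 14.03624439239502)
o [0.56317063 0.02360633] yaw -1.8579473465922667 res mm [[-1.3, -1.0], [0.7, 0.4], [0.6, -0.2], [0.9, -0.1], [-0.9, 0.9]]
key [ 0.64292285 -0.0470165 ]
((317.9000244140625, 153.20001220703125), (11.627553939819336, 25.491174697875977), 26.56505012512207) (310, 141, 17, 24)
```

View pics/w2c.png

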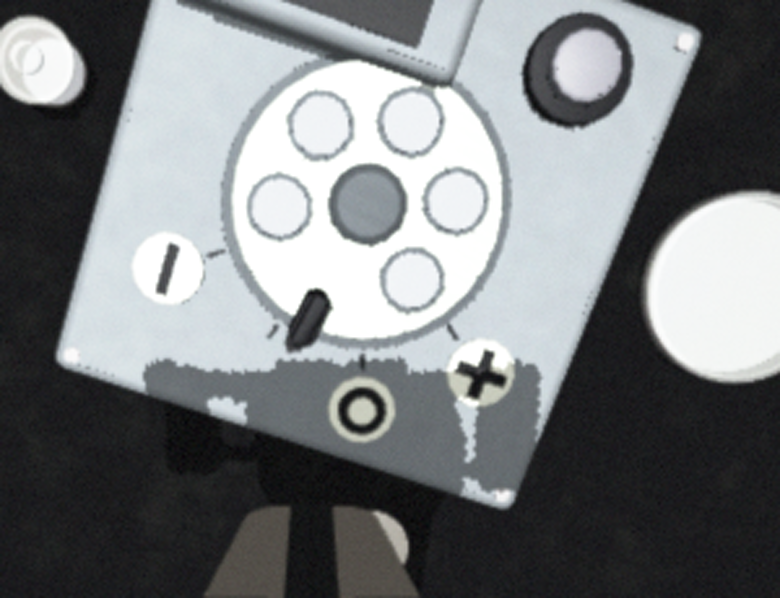

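The crop confirms the unit's outline. The tab's pointer sits between the no-plate tick and the ring tick, and the cross is at the +0.942 station. The rigid fit leaves residuals of about 1 mm. Next I'll work out q and the approach.

```bash
cat > nav.py <<'E'
from meas import *
z=np.load('pose.npz');R=z['R'];o=z['o']
def toq(p,uv,h):
    l=R.T@(onz(p,uv,h)[:2]-o);return np.arctan2(-l[1],-l[0]),np.hypot(*l)
def pose(q,s,r=.054): # TCP xy & tool yaw-q
    return o+R@(-r*np.array([np.cos(q),np.sin(q)])-s*np.array([np.sin(q),-np.cos(q)]))
def delta(xy,z,qt):
    S=state();E=S['eef_rot'];d=E.T@(np.array([*xy,z])-S['ee_pos'])*100
    x=R.T@E[:2,0];qc=np.arctan2(x[1],x[0])
    print('tool cm',d.round(2),'yaw',np.degrees(qc-qt).round(2),'qc',qc.round(3),'F',S['wrist_force'].round(1),'t',S['time'])
E
python3 - <<'E'
from nav import *
p=camera_params('wrist');S=camera_params('scene')
print('tip',toq(p,(310.8,163.8),.06),'top',toq(p,(320.5,149),.091))
print('tab top tri',tri([(p,(320.5,148)),(S,(323,197))]), 'key tri',tri([(p,(427,54)),(S,(313,166))]))
delta(pose(-.16,.038),.2,-.16)
E
```

```text
tip (np.float64(-0.17311938629448959), np.float64(0.07368277607455957)) top (np.float64(-0.17256225307588474), np.float64(0.04989428214750224))
tab top tri [0.51439439 0.03307693 0.08829971] key tri [ 0.64438013 -0.04775466  0.0648625 ]
tool cm [ 3.95 -3.38 12.01] yaw 27.9 qc 0.327 F [-0.5 -0.2  0.2] t 2.2
```

```bash
python3 -m crank '[{"xyz":[1,-0.85,2],"yaw":0},{"xyz":[1,-0.85,3],"yaw":0},{"xyz":[1,-0.85,3],"yaw":0},{"xyz":[0.95,-0.83,3],"yaw":0},{"xyz":[0,0,0.5],"yaw":7},{"xyz":[0,0,0.5],"yaw":7},{"xyz":[0,0,0],"yaw":7},{"xyz":[0,0,0],"yaw":7},{"xyz":[0,0,0],"yaw":0},{"xyz":[0,0,0],"yaw":0}]'
python3 - <<'E'
from nav import *
delta(pose(-.173,.038),.095,-.173)
cv2.imwrite('pics/w3.png',camera('wrist')[...,::-1])
E
```

```text
time: 3.2
ee_pos: [0.5179, 0.0707, 0.2007]
eef_rot: [[0.981, -0.192, 0.0], [-0.192, -0.981, -0.001], [0.0, 0.001, -1.0]]
wrist_force: [0.1, -0.1, 0.5]
gripper_width: 0.0008
gripper_force: 0.0
tool cm [-0.   -0.12 10.57] yaw 0.72 qc -0.16 F [ 0.1 -0.1  0.5] t 3.2
```

View pics/w3.png

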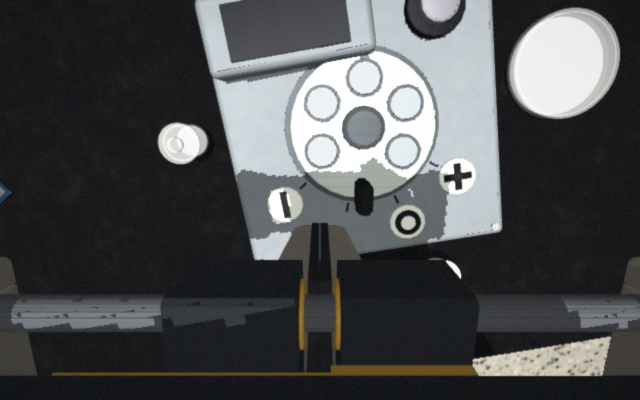

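The view shows the closed fingertips at (320,225), left of the tab at (364,197). It is clear to descend.

```bash
python3 -m crank '[{"xyz":[0,0,3],"yaw":0.7},{"xyz":[0,-0.1,3],"yaw":0},{"xyz":[0,0,2.5],"yaw":0},{"xyz":[0,0,1.5],"yaw":0},{"xyz":[0,0,0.5],"yaw":0},{"xyz":[0,0,0],"yaw":0},{"xyz":[0,0,0],"yaw":0}]'
python3 -m crank '[{"xyz":[0,0.3,0],"yaw":0},{"xyz":[0,0.3,0],"yaw":0},{"xyz":[0,0.3,0],"yaw":0},{"xyz":[0,0,0],"yaw":0},{"xyz":[0,0,0],"yaw":0}]'
python3 - <<'E'
from nav import *
delta(pose(-.173,.025),.095,-.173)
cv2.imwrite('pics/w4.png',camera('wrist')[...,::-1])
E
```

```text
time: 3.95
ee_pos: [0.5189, 0.0731, 0.0965]
eef_rot: [[0.979, -0.205, 0.002], [-0.205, -0.979, 0.0], [0.002, -0.001, -1.0]]
wrist_force: [0.5, -0.9, -1.2]
gripper_width: 0.0006
gripper_force: 0.0
time: 4.45
ee_pos: [0.5164, 0.0639, 0.0957]
eef_rot: [[0.979, -0.205, 0.0], [-0.205, -0.979, -0.0], [0.0, 0.0, -1.0]]
wrist_force: [-0.4, 0.3, -0.4]
gripper_width: 0.0006
gripper_force: 0.0
tool cm [0.   0.49 0.07] yaw -0.06 qc -0.174 F [-0.4  0.3 -0.4] t 4.45
```

View pics/w4.png

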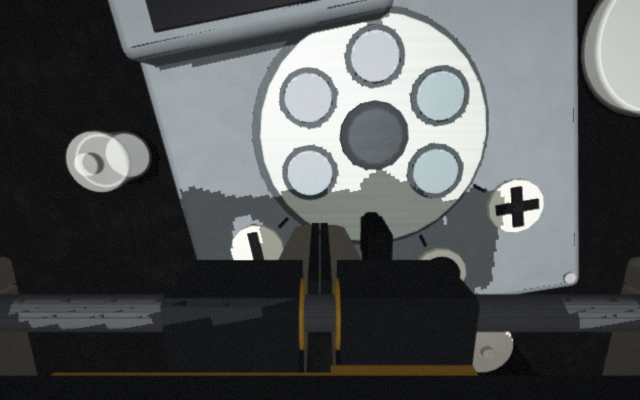

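The tab's flank is at x≈362, right of the fingers (edge about 350), a few mm off. I'll step in to touch it.

```bash
python3 -m crank '[{"xyz":[0,0.3,0],"yaw":0},{"xyz":[0,0,0],"yaw":0},{"xyz":[0,0,0],"yaw":0}]'|grep force;python3 -m crank '[{"xyz":[0,0.2,0],"yaw":0},{"xyz":[0,0,0],"yaw":0},{"xyz":[0,0,0],"yaw":0}]'|grep force;python3 -m crank '[{"xyz":[0,0.2,0],"yaw":0},{"xyz":[0,0,0],"yaw":0},{"xyz":[0,0,0],"yaw":0}]'|grep force
python3 - <<'E'
from nav import *
delta(pose(-.173,.020),.095,-.173)
s=.022
for th in(5,6):  # arc step about wheel axis, tool frame before yaw
    a=np.radians(th);v=np.array([-.054,-s]); # tool coords (x,y), world rot +a is -a in tool xy
    c,n=np.cos(a),np.sin(a); print(th,((np.array([[c,n],[-n,c]])@v-v)*100).round(3))
E
```

```text
wrist_force: [0.2, -0.8, 0.3]
gripper_force: 0.0
wrist_force: [0.7, -0.2, -0.5]
gripper_force: 0.0
wrist_force: [0.7, -0.2, -0.2]
gripper_force: 0.0
tool cm [0.02 0.3  0.05] yaw -0.05 qc -0.174 F [ 0.7 -0.2 -0.2] t 5.4
5 [-0.171  0.479]
6 [-0.2    0.577]
```

```bash
python3 -m crank '[{"xyz":[0,0.3,0],"yaw":0},{"xyz":[-0.18,0.575,0],"yaw":-6},{"xyz":[-0.18,0.575,0],"yaw":-6},{"xyz":[-0.18,0.575,0],"yaw":-6},{"xyz":[-0.18,0.575,0],"yaw":-6},{"xyz":[-0.18,0.575,0],"yaw":-6},{"xyz":[-0.18,0.575,0],"yaw":-6},{"xyz":[-0.18,0.575,0],"yaw":-6},{"xyz":[-0.18,0.575,0],"yaw":-6},{"xyz":[0,0,0],"yaw":0},{"xyz":[0,0,0],"yaw":0}]'
python3 - <<'E'
from nav import *
delta(pose(.664,.020),.095,.664)
cv2.imwrite('pics/w5.png',camera('wrist')[...,::-1])
E
```

```text
time: 6.5
ee_pos: [0.5074, 0.0077, 0.0955]
eef_rot: [[0.809, 0.588, -0.0], [0.588, -0.809, -0.0], [-0.0, -0.0, -1.0]]
wrist_force: [0.6, 0.0, 0.2]
gripper_width: 0.0004
gripper_force: 0.1
tool cm [0.04 0.01 0.05] yaw -0.17 qc 0.661 F [0.6 0.  0.2] t 6.5
```

View pics/w5.png

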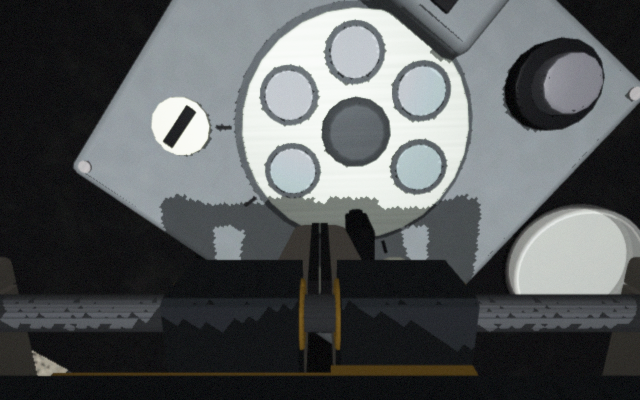

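The tab has gone along with the fingers; its inner top end is at (356,211), beside the fingertips, and the five filter windows are visible. They lie at 60° steps with the tab, so I can read the joint value from them.

```bash
cat > qm.py <<'E'
from nav import *
import sys
def holes(img,p,n=''):
    g=cv2.cvtColor(img,cv2.COLOR_RGB2GRAY)
    t=cv2.adaptiveThreshold(g,255,cv2.ADAPTIVE_THRESH_MEAN_C,cv2.THRESH_BINARY_INV,31,12)
    cs,_=cv2.findContours(t,cv2.RETR_LIST,cv2.CHAIN_APPROX_NONE);out=[]
    for c in cs:
        if len(c)<20: continue
        e=cv2.fitEllipse(c);X=onz(p,e[0],.057);l=R.T@(X[:2]-o);r=np.hypot(*l);d=np.mean(e[1])*(p['eye'][2]-.057)/p['fx']
        if .025<r<.05 and .02<d<.035 and min(e[1])/max(e[1])>.8: out.append((np.arctan2(-l[1],-l[0]),r,d))
    a=np.array([x[0] for x in out]);
    if len(a)==0: return print('none')
    m=np.angle(np.exp(6j*a).mean())/6
    print('holes',np.round(out,3).tolist(),'\nq candidates',[round(m+k*np.pi/3,4) for k in(-1,0,1)])
if __name__=='__main__':
    p=camera_params('wrist')
    if len(sys.argv)>1: holes(cv2.imread(sys.argv[1])[...,::-1],p)
    else: holes(camera('wrist'),p)
E
python3 qm.py pics/w5.png; python3 -c "
from nav import *
p=camera_params('wrist');print(toq(p,(356,211),.091),toq(p,(356,131),.065))"
```

```text
holes [[-0.386, 0.04, 0.024], [1.743, 0.038, 0.024], [1.742, 0.037, 0.03], [-1.406, 0.041, 0.026], [2.823, 0.039, 0.026], [-1.407, 0.041, 0.032], [2.825, 0.039, 0.032], [-2.418, 0.04, 0.027], [-2.414, 0.04, 0.033]] 
q candidates [np.float64(-1.3903), np.float64(-0.3431), np.float64(0.7041)]
(np.float64(0.5577354632062832), np.float64(0.032994399706204706)) (np.float64(-1.6677399155478472), np.float64(0.00223693297380709))
```

```bash
python3 - <<'E'
s=open('qm.py').read()
i=s.index("    a=np.array");j=s.index("if __name__")
s=s[:i]+'''    H={}
    for X,d in pts: H.setdefault(tuple(np.round(X/.015).astype(int)),[]).append(X)
    L=[]
    for X,d in pts:
        for c in L:
            if np.hypot(*(c[0]-X))<.008: c.append(X);break
        else: L.append([X])
    L=np.array([np.mean(c,0) for c in L])
    from scipy.optimize import least_squares
    f=lambda v:(min_res(L,v)).ravel()
    best=min((least_squares(f,[0,0,.039,q0]) for q0 in np.arange(-.5,.55,.25)),key=lambda r:r.cost)
    c=best.x;print(len(L),'centre mm',(c[:2]*1e3).round(1),'r',c[2].round(4),'rms mm',(1e3*np.sqrt(np.mean(best.fun**2))).round(2),'q cand',[round(c[3]+k*np.pi/3,4) for k in(-1,0,1,2)])
    return c
def min_res(L,v):
    a=np.arctan2(L[:,1]-v[1],L[:,0]-v[0]);k=np.round((a-v[3])/(np.pi/3));b=v[3]+k*np.pi/3
    return L-v[:2]-v[2]*np.c_[np.cos(b),np.sin(b)]
'''+s[j:]
s=s.replace("out=[]","pts=[]").replace("out.append((np.arctan2(-l[1],-l[0]),r,d))","pts.append((l,d))")
s=s.replace('''    H={}
    for X,d in pts: H.setdefault(tuple(np.round(X/.015).astype(int)),[]).append(X)
''','')
open('qm.py','w').write(s)
E
python3 qm.py pics/w5.png
```

```text
5 centre mm [-0.2  1.6] r 0.0393 rms mm 0.07 q cand [np.float64(-1.4014), np.float64(-0.3542), np.float64(0.693), np.float64(1.7402)]
```

```bash
python3 -m crank '[{"xyz":[-0.126,0.382,0],"yaw":-4},{"xyz":[-0.126,0.382,0],"yaw":-4},{"xyz":[-0.126,0.382,0],"yaw":-4},{"xyz":[0,0,0],"yaw":0},{"xyz":[0,0,0],"yaw":0}]'
python3 qm.py
python3 -c "
from nav import *
delta(pose(.87,.020),.095,.87)"
python3 -m crank '[{"xyz":[0,-0.5,0],"yaw":0},{"xyz":[0,-0.5,-1],"yaw":0},{"xyz":[0,0,-3],"yaw":0},{"xyz":[0,0,-3],"yaw":0},{"xyz":[0,-1,-2],"yaw":0},{"xyz":[0,0,0],"yaw":0},{"xyz":[0,0,0],"yaw":0}]'
python3 - <<'E'
from qm import *
p=camera_params('wrist');i=camera('wrist');cv2.imwrite('pics/w6.png',i[...,::-1]);holes(i,p)
for q in(-.942,.314,.942): print(q,proj(p,[*(o+R@[-.095*np.cos(q),-.095*np.sin(q)]),.049]).round(1))
E
```

```text
time: 7.05
ee_pos: [0.5119, -0.0031, 0.0955]
eef_rot: [[0.668, 0.744, -0.0], [0.744, -0.668, -0.0], [-0.0, -0.0, -1.0]]
wrist_force: [0.2, 1.2, 0.1]
gripper_width: -0.0
gripper_force: 0.5
5 centre mm [-0.   1.5] r 0.0393 rms mm 0.09 q cand [np.float64(-1.2086), np.float64(-0.1614), np.float64(0.8858), np.float64(1.933)]
tool cm [0.02 0.03 0.05] yaw 0.09 qc 0.872 F [0.1 0.7 0. ] t 7.1
time: 7.8
ee_pos: [0.4971, 0.01, 0.186]
eef_rot: [[0.667, 0.745, 0.001], [0.745, -0.667, -0.001], [-0.0, 0.002, -1.0]]
wrist_force: [1.7, -0.7, -0.5]
gripper_width: 0.0003
gripper_force: 0.0
5 centre mm [-0.1  1.5] r 0.0393 rms mm 0.09 q cand [np.float64(-0.1625), np.float64(0.8847), np.float64(1.9319), np.float64(2.9791)]
-0.942 [253.8  96.3]
0.314 [307.7 221.2]
0.942 [373.1 236.8]
```

View pics/w6.png

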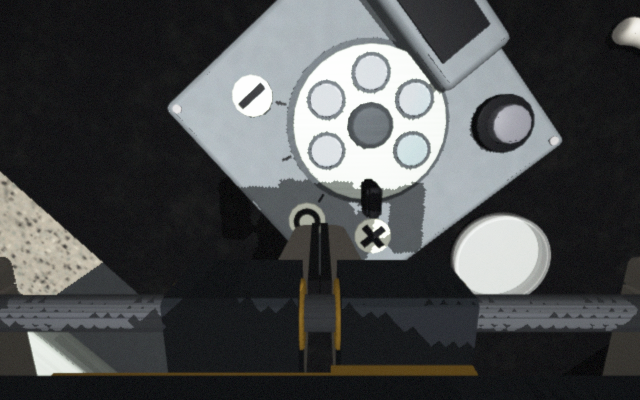

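The tab points nearly at the cross at (373,236), a little short; bar at (252,96), ring at (307,217). I'll measure both directions in this same view.

```bash
python3 - <<'E'
from qm import *
img=cv2.imread('pics/w6.png');p=camera_params('wrist');c=holes(img[...,::-1],p)
for n,uv,r,q in(('cross',(373,236),13,.942),('bar',(252,96),12,-.942)):
    for zz in(.049,.052):
        e=cv2.minAreaRect(blob(img,uv,r,'dark'));l=R.T@(onz(p,e[0],zz)[:2]-o)-c[:2];print(n,np.round(e[0],1),e[1],'q',np.arctan2(-l[1],-l[0]),'r',np.hypot(*l))
for n,uv,r in(('bar',(252,96),24),):
    e=cv2.fitEllipse(cv2.convexHull(blob(img,uv,r)));l=R.T@(onz(p,e[0],.049)[:2]-o)-c[:2];print(e,np.arctan2(-l[1],-l[0]),np.hypot(*l))
l=R.T@(onz(p,(513,124),.066)[:2]-o)-c[:2];print('key',l)
E
```

```text
5 centre mm [-0.6  1.4] r 0.0391 rms mm 0.09 q cand [np.float64(-1.2099), np.float64(-0.1627), np.float64(0.8845), np.float64(1.9316)]
cross [372.5 236. ] (22.16529083251953, 21.09153938293457) q 0.9465194078103041 r 0.09518837001909511
cross [372.5 236. ] (22.16529083251953, 21.09153938293457) q 0.9422204297600592 r 0.09403495884317492
bar [251.5  95.5] (6.556707382202148, 22.835430145263672) q -0.9352935898562649 r 0.09530815038739804
bar [251.5  95.5] (6.556707382202148, 22.835430145263672) q -0.9354084288210714 r 0.09472209084075639
((251.66903686523438, 95.23475646972656), (39.82424545288086, 41.969329833984375), 155.9221954345703) -0.9373809850857455 0.09521248645450237
key [ 0.08252821 -0.06789315]
```

```bash
python3 - <<'E'
from qm import *
img=cv2.imread('pics/w6.png');p=camera_params('wrist');c=holes(img[...,::-1],p)[:2]
g=cv2.cvtColor(img,cv2.COLOR_BGR2GRAY)
for v in range(178,222,4):
    u=np.where(g[v,350:395]<35)[0]+350
    if len(u): print(v,u.min(),u.max(),end='; ')
for q in(.885,.945): print(q,[proj(p,[*(o+R@(c-np.array([np.cos(q),np.sin(q)])*r)),h]).round(1).tolist() for r,h in((.042,.091),(.066,.091),(.076,.06))])
delta(pose(.872,.030),.095,.872)
delta(pose(.932,.020),.095,.932)
E
```

```text
5 centre mm [-0.6  1.4] r 0.0391 rms mm 0.09 q cand [np.float64(-1.2099), np.float64(-0.1627), np.float64(0.8845), np.float64(1.9316)]
182 364 374; 186 362 377; 190 362 380; 194 362 380; 198 361 381; 202 361 380; 206 362 380; 210 363 380; 214 365 378; 0.885 [[374.9, 186.8], [374.0, 218.9], [368.0, 219.0]]
0.945 [[378.4, 186.6], [379.5, 218.7], [373.5, 218.8]]
tool cm [0.07 1.01 9.02] yaw 0.06 qc 0.873 F [-0.6 -0.2 -0.1] t 7.85
tool cm [-0.04  2.34  9.03] yaw -3.37 qc 0.873 F [-0.6 -0.2 -0.1] t 7.85
```

```bash
python3 -m crank '[{"xyz":[0,0.5,3],"yaw":0},{"xyz":[0,0.5,3],"yaw":0},{"xyz":[0,0,2],"yaw":0},{"xyz":[0,0,1],"yaw":0},{"xyz":[0,0,0],"yaw":-3.3},{"xyz":[0,0.5,0],"yaw":0},{"xyz":[-0.05,0.5,0],"yaw":0},{"xyz":[0,0.15,0],"yaw":0},{"xyz":[0,0.1,0],"yaw":0},{"xyz":[0,0.05,0],"yaw":0},{"xyz":[0,0,0],"yaw":0},{"xyz":[0,0,0],"yaw":0}]'
python3 qm.py; python3 -c "
from nav import *
delta(pose(.932,.020),.095,.932)"
```

```text
time: 9.05
ee_pos: [0.5142, -0.0049, 0.0956]
eef_rot: [[0.623, 0.782, -0.0], [0.782, -0.623, -0.0], [-0.0, -0.0, -1.0]]
wrist_force: [-1.6, 1.7, 0.1]
gripper_width: 0.0007
gripper_force: 1.1
5 centre mm [-0.1  1.5] r 0.0394 rms mm 0.08 q cand [np.float64(-1.1558), np.float64(-0.1086), np.float64(0.9386), np.float64(1.9858)]
tool cm [-0.12  0.05  0.06] yaw -0.05 qc 0.931 F [-1.9  0.7 -0. ] t 9.1
```

```bash
python3 -m crank '[{"xyz":[0,0.03,0],"yaw":0},{"xyz":[0,0,0],"yaw":0},{"xyz":[0,0,0],"yaw":0}]' | grep time
python3 -m crank '[{"xyz":[0,-0.5,0],"yaw":0},{"xyz":[0,-0.5,-1],"yaw":0},{"xyz":[0,0,-3],"yaw":0},{"xyz":[0,0,-3],"yaw":0},{"xyz":[0,-1,-2],"yaw":0},{"xyz":[0,-1,0],"yaw":0},{"xyz":[0,-1,0],"yaw":0},{"xyz":[0,0,0],"yaw":0},{"xyz":[0,0,0],"yaw":0}]' | grep pos
python3 - <<'E'
from qm import *
p=camera_params('wrist');img=camera('wrist')[...,::-1].copy();cv2.imwrite('pics/w7.png',img);c=holes(img[...,::-1],p)
for n,q in(('cross',.942),('bar',-.942)):
    uv=proj(p,[*(o+R@(c[:2]-.095*np.array([np.cos(q),np.sin(q)]))),.05]);e=cv2.minAreaRect(blob(img,uv,13,'dark'))
    l=R.T@(onz(p,e[0],.0505)[:2]-o)-c[:2];print(n,uv.round(1),np.round(e[0],1),np.round(e[1],1),'q',np.arctan2(-l[1],-l[0]),'r',np.hypot(*l))
S=camera_params('scene')
E
```

```text
time: 9.4
ee_pos: [0.4829, 0.0196, 0.1848]
5 centre mm [-0.   1.5] r 0.0393 rms mm 0.09 q cand [np.float64(-1.1468), np.float64(-0.0996), np.float64(0.9476), np.float64(1.9948)]
cross [389.9 237.8] [389.6 237.9] [21.6 20.4] q 0.9388322962352815 r 0.0949334807076932
bar [280.1  88.9] [280.6  88.7] [ 6.5 25.6] q -0.9449797244485942 r 0.09461534025898576
```

View pics/w7.png

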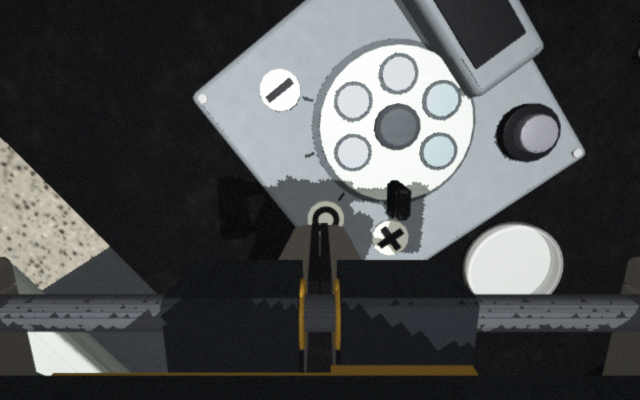

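The tab points at the cross at (390,238): wheel 0.948, plate 0.939–0.945, so within about 0.5°. Ring and dish are undisturbed. Next is the key.

```bash
python3 - <<'E'
from nav import *
p=camera_params('wrist');a=onz(p,(540,134),.066);print(a);
delta((.6435,-.0465),.125,.931)
E
```

```text
[ 0.64402057 -0.04596677  0.066     ]
tool cm [ 4.82 16.66  5.97] yaw 0.0 qc 0.931 F [-1.1 -0.1 -0.1] t 10.35
```

```bash
python3 -m crank '[{"xyz":[0.8,2.8,0],"yaw":0},{"xyz":[0.8,2.8,0],"yaw":0},{"xyz":[0.8,2.8,0],"yaw":0},{"xyz":[0.8,2.8,0],"yaw":0},{"xyz":[0.8,2.8,0],"yaw":0},{"xyz":[0.8,2.66,0],"yaw":0},{"xyz":[0,0,2],"yaw":0},{"xyz":[0,0,2],"yaw":0},{"xyz":[0,0,2],"yaw":0},{"xyz":[0,0,1.5],"yaw":0},{"xyz":[0,0,0],"yaw":0},{"xyz":[0,0,0],"yaw":0}]'
python3 - <<'E'
from nav import *
delta((.6435,-.0465),.091,.931)
E
```

```text
time: 11.55
ee_pos: [0.6438, -0.0464, 0.1104]
eef_rot: [[0.623, 0.782, -0.0], [0.782, -0.623, 0.0], [-0.0, -0.0, -1.0]]
wrist_force: [-0.4, -0.0, -0.2]
gripper_width: 0.0005
gripper_force: 0.0
tool cm [-0.03 -0.02  1.94] yaw 0.0 qc 0.931 F [-0.4 -0.  -0.2] t 11.55
```

Tip at 0.085. I'll come down in steps and read the force.

```bash
g(){ grep -E 'pos|wrist'; }
python3 -m crank '[{"xyz":[0,0,0.6],"yaw":0},{"xyz":[0,0,0.6],"yaw":0},{"xyz":[0,0,0.3],"yaw":0},{"xyz":[0,0,0],"yaw":0},{"xyz":[0,0,0],"yaw":0}]'|g
python3 -m crank '[{"xyz":[0,0,0.2],"yaw":0},{"xyz":[0,0,0],"yaw":0},{"xyz":[0,0,0],"yaw":0}]'|g
python3 -m crank '[{"xyz":[0,0,0.2],"yaw":0},{"xyz":[0,0,0],"yaw":0},{"xyz":[0,0,0],"yaw":0}]'|g
python3 -m crank '[{"xyz":[0,0,0.2],"yaw":0},{"xyz":[0,0,0],"yaw":0},{"xyz":[0,0,0],"yaw":0}]'|g
```

```text
ee_pos: [0.6437, -0.0465, 0.0957]
wrist_force: [0.4, -0.2, 0.2]
ee_pos: [0.6437, -0.0465, 0.0936]
wrist_force: [-0.4, -0.4, 0.4]
ee_pos: [0.6439, -0.0465, 0.0918]
wrist_force: [0.1, -0.1, 3.0]
ee_pos: [0.6439, -0.0465, 0.0898]
wrist_force: [1.3, 0.6, 2.5]
```

```bash
g(){ grep -E 'pos|wrist'; }
python3 -m crank '[{"xyz":[0,0,0.2],"yaw":0},{"xyz":[0,0,0],"yaw":0},{"xyz":[0,0,0],"yaw":0}]'|g
python3 -m crank '[{"xyz":[0,0,0.2],"yaw":0},{"xyz":[0,0,0],"yaw":0},{"xyz":[0,0,0],"yaw":0}]'|g
python3 -m crank '[{"xyz":[0,0,0.1],"yaw":0},{"xyz":[0,0,0],"yaw":0},{"xyz":[0,0,0],"yaw":0}]'|g
```

```text
ee_pos: [0.644, -0.0464, 0.0878]
wrist_force: [0.4, -0.6, 3.1]
ee_pos: [0.644, -0.0464, 0.0864]
wrist_force: [-2.0, 0.3, 9.1]
ee_pos: [0.644, -0.0464, 0.0863]
wrist_force: [-3.2, -0.1, 14.6]
```

It bottomed at z=0.0863, about 6 mm below contact, with force rising sharply. I'll release it and check the wheel.

```bash
python3 -m crank '[{"xyz":[0,0,-0.5],"yaw":0},{"xyz":[0,0,-1],"yaw":0},{"xyz":[0,0,-2],"yaw":0},{"xyz":[0,0,-3],"yaw":0},{"xyz":[0,0,-3],"yaw":0},{"xyz":[-1,-3,-2],"yaw":0},{"xyz":[-1,-3,0],"yaw":0},{"xyz":[-1,-3,0],"yaw":0},{"xyz":[-1,-3,0],"yaw":0},{"xyz":[-1,-3,0],"yaw":0},{"xyz":[0,0,0],"yaw":0},{"xyz":[0,0,0],"yaw":0}]'
python3 - <<'E'
from qm import *
p=camera_params('wrist');i=camera('wrist');holes(i,p)
S=camera_params('scene');a=cv2.imread('pics/scene0.png').astype(int);b=camera('scene')[...,::-1].astype(int)
for n,(u,v) in dict(cruc=(377,232),bottle=(252,235),dish=(363,177),key=(313,168)).items(): print(n,np.abs(a-b)[v-12:v+13,u-15:u+16].mean().round(1))
E
```

```text
time: 15.05
ee_pos: [0.4948, 0.0075, 0.1997]
eef_rot: [[0.623, 0.783, -0.0], [0.783, -0.623, -0.001], [-0.001, 0.0, -1.0]]
wrist_force: [0.3, 0.5, -0.8]
gripper_width: 0.0004
gripper_force: 0.0
5 centre mm [-0.1  1.5] r 0.0392 rms mm 0.08 q cand [np.float64(-1.1476), np.float64(-0.1004), np.float64(0.9468), np.float64(1.994)]
cruc 32.4
bottle 1.6
dish 4.7
key 1.7
```

```bash
python3 -c "
from workcell import *
print(job_done())"
```

```text
the job is handed in; nothing more can be done
None
```

The wheel's pointer was pushed round to the cross plate (about 0.947 rad, within about 0.5° of the plate's centre), then the start key was pressed to its stop and released, and the job is handed in; the final image check found the bottle and dish unmoved but not the crucible (that patch had changed, probably the arm in view), though the fingertips never came below about 60 mm, well above its 39 mm.

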